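Open the swing-bolt pressure vessel

TASK

Open the small leaning steel pressure vessel: unscrew its wing nut until it is clear of the raised rim of the slotted lug, swing the eyebolt out of the slot and fold it fully down to the front, then raise the lid by its handle as far as it goes and leave it standing open. Let go of everything, and do not shift or upset the beaker, dish, timer and tape standing around it.

Things in the scene. Friction and masses are not known exactly. Their poses are not given: they have to be found in the camera images.
- vessel: small steel pressure vessel (round pot, 110 mm across, 110 mm deep) leaning 30 degrees towards its front in a fixed aluminium stand with a 150x168 mm base plate. Origin: on the bench, under the stand. Its own -x is the front, z is vertically up, y along the lid's hinge and the eyebolt's pivot. Everything is symmetric about its x-z plane. The pot's axis (and the tight eyebolt) points up and forward: direction (-0.5, 0, 0.866) in this frame. It does not move.
- bolt_pivot (a point): centre of the eyebolt's pivot, in a clevis on the front of the pot, about 73 mm above the bench. Axes: z along the bolt's shank towards the nut (turns as the bolt swings), y along the pivot. The bolt (8 mm shank, ends about 100 mm from the pivot) swings about y, forward and down.
- eyebolt (a joint): swing of the eyebolt about bolt_pivot, rad: 0 = in the lug's slot, 1.25 = stop, fully out and folded down (then pointing forward, 12 degrees below level). Its stiff pivot keeps it where it is left; about 3 N at the nut moves it. It leaves the lug only when the nut is clear of the lug's rim.
- nut_wings (a point): middle of the wing nut's wings, on the bolt's axis. Axes: z along the bolt, away from the pivot; x along the wings, y across their thickness. The wings are one flat plate, 64 mm long and 10 mm thick, from 14 mm below this point (towards the lug) to 8 mm above, with a rounded ear at each end rising to 17 mm above it; beneath it is a round hub of 24 mm diameter whose underside is 27 mm below this point and, with the nut tight, 70 mm from the pivot. The nut is captive.
- wing_nut (a joint): turn of the wing nut, rad: 0 = tight, grows as it is loosened (counterclockwise seen from the nut's top), stop at 4.0. It climbs 2 mm per rad along the bolt. Turning takes about 0.15 Nm. At 0 the wings point fore and aft (along the vessel's x-z plane). From about 2.5 rad on, the hub clears the lug's rim and the bolt swings freely; below 2.1 rad the rim blocks it.
- lug_seat (a point): centre of the seat of the slotted lug on the lid's front edge, where the bolt's axis crosses it with bolt and lid at 0. The lug is 40 mm wide, its 11 mm slot opens to the front, and it ends 17 mm in front of this point in a rim 4 mm high and 4 mm thick that catches the hub of a tight nut. Axes: those of the lid.
- lid_handle (a point): middle of the lid's handle: a round bar 12 mm thick, 60 mm clear between its posts, standing 40 mm off the lid over its centre. Axes: those of the lid: y along the bar, z square off the lid, -x towards the lug. The tight nut's axis is 88 mm in front of it.
- lid_hinge (a point): middle of the lid's hinge line (along its y), at the lid's back edge. The handle bar is 76 mm in front of it and 48 mm above it, measured in the lid's axes. Axes: those of the lid (tilt with it).
- lid (a joint): opening of the lid about lid_hinge, rad: 0 = shut, 1.1 = stop; the stiff hinge keeps it where it is left; about 8 N at the handle moves it. It cannot open while the nut bears on the lug.
- beaker: clear beaker, 72 mm wide, 92 mm tall, loose, a bystander; origin: centre of its underside
- timer: white bench timer, 58x68x16 mm, lying on its back, loose, a bystander; origin: centre of its underside
- tape_roll: roll of label tape, 55 mm across, 18 mm high, lying flat, loose, a bystander; origin: centre of its underside
- dish: clear petri dish, 62 mm across, 12 mm high, loose, a bystander; origin: centre of its underside

How it is judged:
By the outcome, as a careful person would: the job done as asked, in the order asked, and still so for the second after the job is handed in, with the robot touching nothing.
It also fails if it takes over 72 s, if anything falls off the work surface, if the arm or the gripper's body presses on something with over 40 N, if the wrist force passes 120 N, or if a joint passes its speed limit or range.

ROBOT

A 7-joint arm with a two-finger parallel gripper is mounted at the origin on a cart in front of the work surface, level with it; the furniture and walls round the work are solid. World frame = base frame: x ahead of the robot, y to its left, z up, the work surface at z = 0. Lengths are in m, angles in degrees, forces in N, time in s.
With the tool pointing down it reaches from about 0.425 to 0.825 m from the base axis. Payload 3.6 kg.
Tool frame: the origin (TCP) lies at the centre of the arm's flange, where the gripper is bolted on; the fingertips stand 173 mm ahead of it and the grasp point (between the pads) lies 155 mm ahead of it; z points along the fingers, y is the line along which they close (so a half turn about z gives the same grasp; the last joint's range is limited). The gripper opens to 85 mm and grips with 20 to 120 N. Pads are 22 mm wide; open, the fingers measure 114 mm over their backs; the gripper's body (76 mm by 85 mm) begins 54 mm behind the grasp point. The pads swing forward as they close: fully open they stand 13 mm farther back than shut.
Start: joints at [62.023, 35.231, -0.722, 81.555, 0.464, 63.22, -2.315], TCP at [0.29, -0.582, 0.405] pointing down, gripper open.
Joint ranges: [-178.69, 178.69], [-17.37, 117.87], [-77.05, 75.6], [15.02, 138.74], [-78.02, 258.01], [0.78, 113.62], [-162.83, 162.83]. Speed limits (degrees/s): [159.86, 159.86, 180, 180, 180, 180, 180].

INTERFACE

Orientations are given as [roll, pitch, yaw] about the fixed x, y, z axes, in that order (R = Rz(yaw) Ry(pitch) Rx(roll)).
In Python, from plant import * gives the robot as it stands.
- The arm moves only by the tool jog_arm, never from a script. Its argument "commands" is one flat list of numbers, 7 for each row, row after row: the turn, a rotation vector about the tool's x, y, z in rad, then the shift along the tool's x, y, z in mm, then the finger opening in mm, from 0 to 85.4. In form: [wx, wy, wz, tx, ty, tz, hand, wx, wy, wz, tx, ty, tz, hand, ...]. A call has exactly 5 rows; each row shifts and turns the commanded pose from where the row before left it, along the tool's axes as they then stand; what a row does not reach is not made up. A row lasts 1/10 s, in which the tool goes at most 50 mm and 8.59 degrees, less where a joint would pass 70% of its speed; a pose out of reach is approached as far as the arm can. A call is refused whole if a number of a shift passes 50 or a number of a turn 0.15, either way. A call with a gripper value outside its range is refused whole. The fingers move at their own pace and stop on an object; the grip force is fixed at half the most. Time passes only in rows, so rows that do not move let the fingers close, or fill a call up. It gives the time, the measured TCP pose, the force, the opening and the grip force at its end, in the units of the state.
- observe(): the state, without advancing time (a new reading comes with each control period).
- snapshot(name): name is "side" or "top"; returns the picture (420x560x3 uint8, red, green, blue); there is no depth.
- camera_params(name): a dict with "intrinsics" (3x3 intrinsics, pixels), "R" (3x3) and "t" (3): a world point X has camera coordinates R X + t. Camera axes: x right, y down, z forward; pixel columns grow to the right and rows downward; lengths in m; the calibration is good to about 2 mm. A picture is of the moment at which its call begins. camera_params takes no time and is no camera call.
- sign_off(): hands the job in; it is judged then, once.
The state is a dict: "time_s": time; "q": joint angles; "joint_velocities": joint speeds; "joint_torque": joint torques, N m; "position": TCP position; "ee_rot": TCP orientation; "wrist_force": force on the tool from outside, world axes, zero at the start; "ft_torque": the same for the moment, N m; "width": finger opening in m; "finger_force": force on a finger pad.
Only numpy, scipy, OpenCV 4.12 (cv2) and the standard library are available. Lean on these libraries where they do the work, as an engineer would, in place of code of your own. Each camera call takes 0.05 s, during which the arm holds its last target. There are 200 camera calls.

## Working session

There is one attempt and no reset: what is moved stays moved. The work goes in short steps, Python scripts to look and compute and a tool call to move; the robot and the scene stay as the last step left them, time stands still between calls to the robot, and variables do not carry over. Pictures are saved under pics/ and viewed, at most 10 in all, crops included, and the job is handed in when it is done.

Besides the shell and the picture viewer there is one more tool, called after "Emit:" as a command line: name --argument value ..., lists and objects as JSON in quotes. jog_arm: Moves the arm, as the interface text tells. Its arguments: {"type":"object","properties":{"commands":{"type":"array"}},"required":["commands"]}

```bash
ls; mkdir -p pics; python3 - <<'E'
from plant import *
import cv2,numpy as np
print(observe())
for n in("side","top"):
    im=snapshot(n); cv2.imwrite(f"pics/{n}0.png",cv2.resize(im[:,:,::-1],(800,600),interpolation=cv2.INTER_CUBIC))
    print(n,camera_params(n))
E
```

```text
pics
{'time_s': 0.0, 'q': array([62.02408556, 35.28947653, -0.72019651, 81.64182259,  0.46274831,
       63.21877627, -2.31709473]), 'joint_velocities': array([-0.06052305,  0.0372293 , -0.02035161,  0.00130854,  0.04198257,
        0.0331662 , -0.08120574]), 'joint_torque': array([ 3.04965636e-05, -4.69220495e+01,  2.59329155e-01, -1.71038353e+01,
        9.96145362e-03,  9.76198877e-03,  6.96923351e-06]), 'position': array([ 0.28945292, -0.58163591,  0.40353223]), 'ee_rot': array([-1.79852806e+02,  2.47031580e-03,  2.64562652e+01]), 'wrist_force': array([ 0.55689959,  0.25130781, -0.48951383]), 'ft_torque': array([-0.02123628,  0.00126289, -0.01364457]), 'finger_force': 0.0, 'width': 0.08557465425837553}
side {'intrinsics': array([[487.61860497,   0.        , 278.23927903],
       [  0.        , 487.61860497, 198.02535026],
       [  0.        ,   0.        ,   1.        ]]), 'R': array([[-0.87962376, -0.47518203, -0.02154266],
       [-0.20657927,  0.42241591, -0.88254734],
       [ 0.42847059, -0.77185934, -0.46972983]]), 't': array([0.62797482, 0.1207234 , 1.02365839])}
top {'intrinsics': array([[414.93843348,   0.        , 278.81640334],
       [  0.        , 414.93843348, 212.17917292],
       [  0.        ,   0.        ,   1.        ]]), 'R': array([[-0.01064976, -0.99985712, -0.01312706],
       [-0.99301607,  0.01211765, -0.11735526],
       [ 0.11749756,  0.01178558, -0.99300323]]), 't': array([0.28632168, 0.57564574, 0.93764375])}
```

View pics/side0.png

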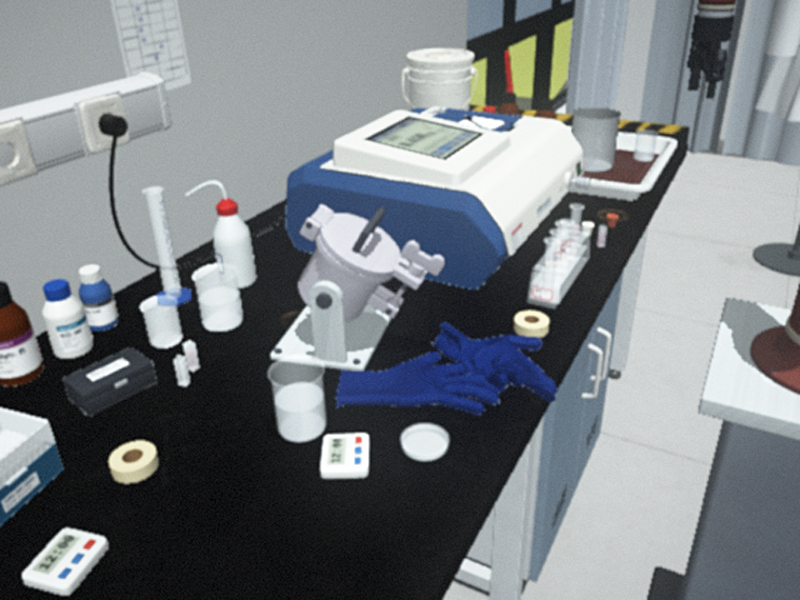

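View pics/top0.png

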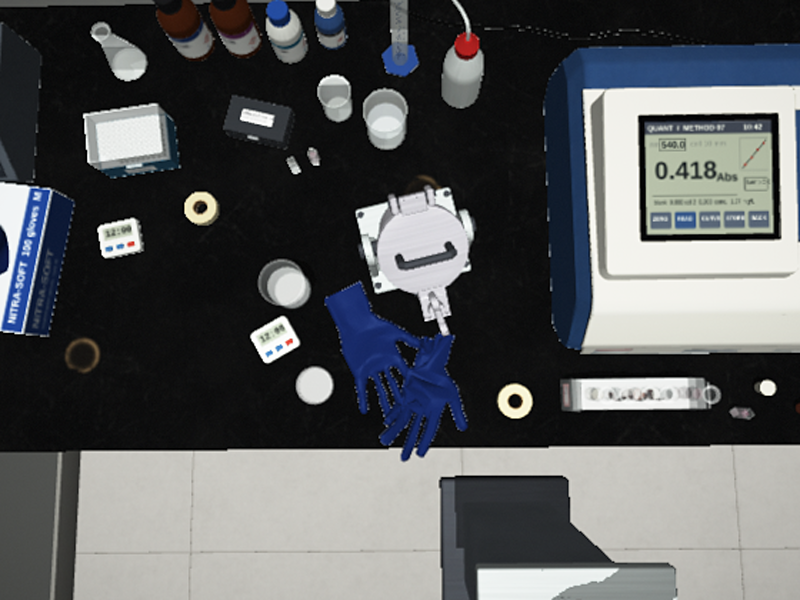

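The side view shows the vessel at about (345,270) of 800x600. The top view shows its lid at (423,250) and its nut at (435,305), with the front facing the robot. Next I enlarge both.

```bash
python3 - <<'E'
from plant import *
import cv2,numpy as np
im=snapshot("side")[:,:,::-1]; a=im[130:265,185:325]
t=snapshot("top")[:,:,::-1]; b=t[120:245,240:340]
a=cv2.resize(a,None,fx=4.2,fy=4.2,interpolation=cv2.INTER_CUBIC);b=cv2.resize(b,None,fx=4.2,fy=4.2,interpolation=cv2.INTER_CUBIC)
cv2.imwrite("pics/sidec.png",a);cv2.imwrite("pics/topc.png",b);print(a.shape,b.shape)
E
```

```text
(567, 588, 3) (525, 420, 3)
```

View pics/sidec.png

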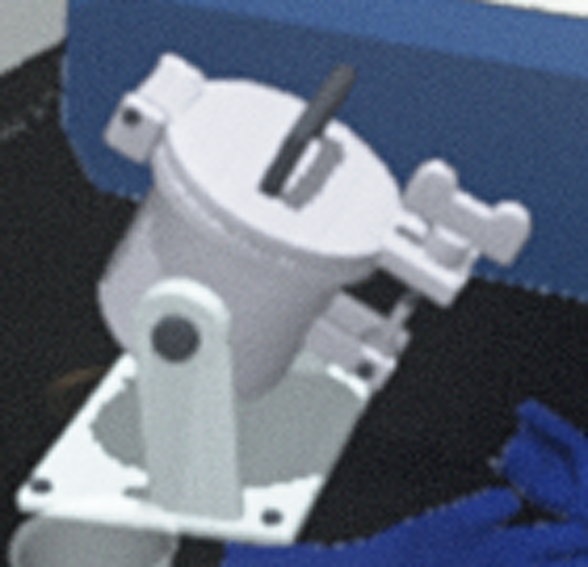

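View pics/topc.png

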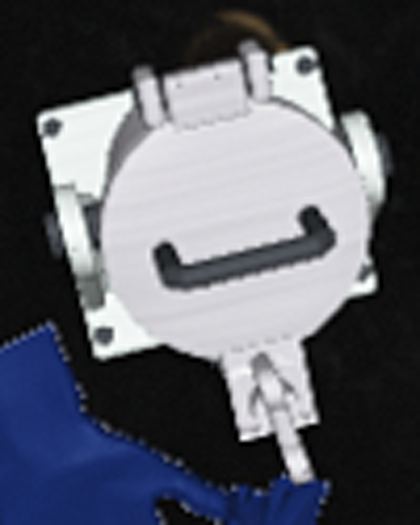

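```bash
cat > geo.py <<'E'
import numpy as np
from plant import *
from scipy.spatial.transform import Rotation as Ro
CAM={n:camera_params(n) for n in("side","top")}
def proj(n,X):
    c=CAM[n];p=c["R"]@np.asarray(X)+c["t"];p=c["intrinsics"]@p;return p[:2]/p[2]
u=np.array([-.5,0,.866]);lx=np.array([.866,0,.5]);ey=np.array([0,1.,0])
def W(p,v):  # p=x,y,yaw,px,h ; vessel->world
    return np.array([p[0],p[1],0])+Ro.from_euler('z',p[2]).apply(v)
def model(p):
    P=np.array([p[3],0,.073]);N=P+.097*u;H=P+p[4]*u+.088*lx;G=H+.076*lx-.048*u
    return P,N,H,G
E
cat > fit.py <<'E'
from geo import *
from scipy.optimize import least_squares
s=lambda x,y:("side",np.array([185+(x+.5)/4.2-.5,130+(y+.5)/4.2-.5]));t=lambda x,y:("top",np.array([240+(x+.5)/4.2-.5,120+(y+.5)/4.2-.5]))
def pts(p):
    P,N,H,G=model(p);zb=.008*np.array([0,0,1])
    L=[("elbowL",t(172,278),H+.036*ey),("elbowR",t(325,240),H-.036*ey),("elbR",s(345,74),H-.036*ey),("elbL",s(297,130),H+.036*ey),
     ("earA",s(437,178),N+.025*lx+.01*u),("earB",s(514,226),N-.025*lx+.01*u),("earAt",t(261,358),N+.03*lx+.012*u),("earBt",t(302,478),N-.032*lx+.01*u),
     ("piv",s(367,370),P+.014*ey),("hinge",t(203,83),G),
     ("b1",t(38,115),zb+[.075,.084,0]),("b2",t(315,47),zb+[.075,-.084,0]),("b3",t(378,290),zb+[-.075,-.084,0]),("b4",t(97,357),zb+[-.075,.084,0]),
     ("s1",s(20,497),zb+[.075,.084,0]),("s4",s(293,540),zb+[-.075,.084,0])]
    return L
f=lambda p:np.concatenate([proj(q[0],W(p,X))-q[1] for _,q,X in pts(p)])
r=least_squares(f,[.6,-.05,-.2,-.09,.12],loss="soft_l1")
p=r.x;print(p.round(4),np.degrees(p[2]))
for (n,_,_),e in zip(pts(p),f(p).reshape(-1,2)):print(n,e.round(1))
np.save("p.npy",p)
for n,X in zip("PNHG",model(p)):print(n,W(p,X).round(4))
E
python3 fit.py
```

```text
[ 0.6908  0.2549  0.2262 -0.0961  0.1075] 12.960310299487649
elbowL [ 0.1 -0.7]
elbowR [-0.3 -0.3]
elbR [-0.2 -0.2]
elbL [ 1.  -0.2]
earA [-1.4 -2. ]
earB [ 0.7 -0.5]
earAt [2.6 3.1]
earBt [-1.7  1.3]
piv [ 0.  -2.1]
hinge [-0.2 -1.7]
b1 [-0.4 -0.2]
b2 [-0.1  0.2]
b3 [0.  0.6]
b4 [-0.5  0.9]
s1 [-0.6 -0. ]
s4 [-0.3 -0.9]
P [0.5971 0.2334 0.073 ]
N [0.5499 0.2225 0.157 ]
H [0.619  0.2384 0.2101]
G [0.7065 0.2586 0.2065]
```

The model fits to about 1 px, except at the nut's ears. I'll overlay the model on the nut and plan the approach.

```bash
cat >> geo.py <<'E'
def mat(tz,ty):
    z=np.array(tz)/np.linalg.norm(tz);y=np.array(ty)-np.dot(ty,z)*z;y/=np.linalg.norm(y);return Ro.from_matrix(np.c_[np.cross(y,z),y,z])
def cur():
    o=observe();return o,o["position"],Ro.from_euler('xyz',o["ee_rot"],degrees=True)
def plan(p0,R0,p1,R1,n):
    w=(R0.inv()*R1).as_rotvec()/n;d=(np.asarray(p1)-p0)/n*1000
    print("n",n,"per-row rot",w.round(4),"deg",np.degrees(np.linalg.norm(w)).round(2),"mm",np.linalg.norm(d).round(1))
    for k in range(n):print(list(w.round(3)),list((R0*Ro.from_rotvec(w*k)).inv().apply(d).round(1)))
E
python3 - <<'E'
from geo import *
import cv2
p=np.load("p.npy");P,N,H,G=model(p)
ims=[]
for n,(x0,y0) in dict(side=(265,160),top=(275,195)).items():
    im=snapshot(n)[:,:,::-1];s=10
    c=cv2.resize(im[y0:y0+50,x0:x0+40],None,fx=s,fy=s,interpolation=cv2.INTER_CUBIC)
    def ln(a,b,col):
        q=[tuple(int(v) for v in ((proj(n,W(p,X))-[x0,y0]+.5)*s)) for X in(a,b)];cv2.line(c,*q,col,1)
    for y in(-.005,.005):
        A=[N+a*lx+b*u+y*ey for a,b in((-.032,-.014),(.032,-.014),(.032,.017),(-.032,.017))]
        for i in range(4):ln(A[i],A[i-1],(0,0,255))
    S=P+.07*u
    for y in(-.02,.02): ln(S-.017*lx+y*ey,S+.02*lx+y*ey,(0,255,0))
    ln(S-.017*lx+.02*ey,S-.017*lx-.02*ey,(0,255,0)); ln(P,N,(255,0,0))
    ims.append(c)
cv2.imwrite("pics/ov.png",np.hstack(ims))
E
```

```text
(no output)
```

View pics/ov.png

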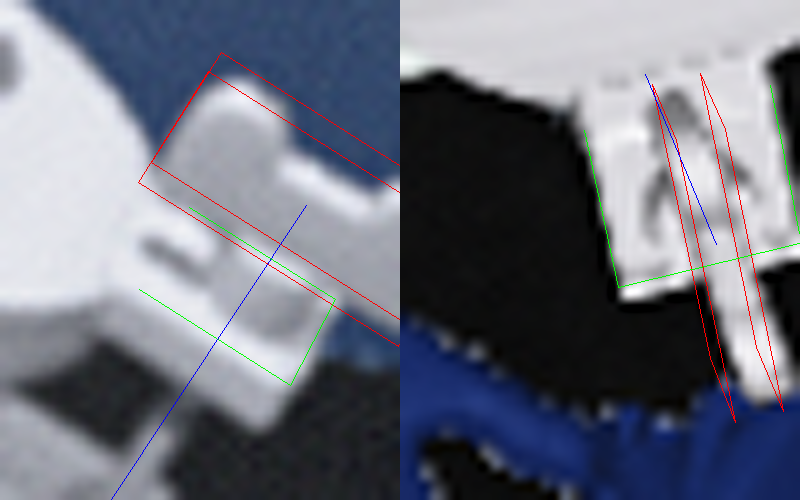

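The overlay shows the modelled nut and lug matching both views to about 1 px: lug front-left corner at (620,300) against (619,287), and the wing strip ending near (770,395). I'll use this fit and plan the approach.

```bash
cat > tgt.py <<'E'
from geo import *
p=np.load("p.npy");P,N,H,G=model(p);rz=Ro.from_euler('z',p[2])
uw=rz.apply(u);yw=rz.apply(ey);lxw=rz.apply(lx);Nw,Pw,Hw,Gw=[W(p,X) for X in(N,P,H,G)]
Rnut=mat(-uw,-yw)
E
python3 - <<'E'
from tgt import *
o,p0,R0=cur();a=np.array([.45,-.18,.4]);b=Nw+.221*uw;print(b,uw,yw)
Ra=mat([0,0,-1],[.7,-.7,0])
plan(p0,R0,a,R0,10)
plan(a,R0,b,Rnut,10)
E
```

```text
[0.44218689 0.19771088 0.348388  ] [-0.48726283 -0.11213802  0.866     ] [-0.22427604  0.97452566  0.        ]
n 10 per-row rot [0. 0. 0.] deg 0.0 mm 43.3
[np.float64(0.0), np.float64(0.0), np.float64(0.0)] [np.float64(32.3), np.float64(-28.8), np.float64(0.5)]
[np.float64(0.0), np.float64(0.0), np.float64(0.0)] [np.float64(32.3), np.float64(-28.8), np.float64(0.5)]
[np.float64(0.0), np.float64(0.0), np.float64(0.0)] [np.float64(32.3), np.float64(-28.8), np.float64(0.5)]
[np.float64(0.0), np.float64(0.0), np.float64(0.0)] [np.float64(32.3), np.float64(-28.8), np.float64(0.5)]
[np.float64(0.0), np.float64(0.0), np.float64(0.0)] [np.float64(32.3), np.float64(-28.8), np.float64(0.5)]
[np.float64(0.0), np.float64(0.0), np.float64(0.0)] [np.float64(32.3), np.float64(-28.8), np.float64(0.5)]
[np.float64(0.0), np.float64(0.0), np.float64(0.0)] [np.float64(32.3), np.float64(-28.8), np.float64(0.5)]
[np.float64(0.0), np.float64(0.0), np.float64(0.0)] [np.float64(32.3), np.float64(-28.8), np.float64(0.5)]
[np.float64(0.0), np.float64(0.0), np.float64(0.0)] [np.float64(32.3), np.float64(-28.8),
[... 620 characters left out ...]
3), np.float64(6.8)]
[np.float64(-0.006), np.float64(0.052), np.float64(0.023)] [np.float64(11.6), np.float64(-35.6), np.float64(7.2)]
[np.float64(-0.006), np.float64(0.052), np.float64(0.023)] [np.float64(10.4), np.float64(-35.9), np.float64(7.6)]
[np.float64(-0.006), np.float64(0.052), np.float64(0.023)] [np.float64(9.2), np.float64(-36.2), np.float64(7.9)]
[np.float64(-0.006), np.float64(0.052), np.float64(0.023)] [np.float64(7.9), np.float64(-36.4), np.float64(8.1)]
[np.float64(-0.006), np.float64(0.052), np.float64(0.023)] [np.float64(6.7), np.float64(-36.6), np.float64(8.2)]
[np.float64(-0.006), np.float64(0.052), np.float64(0.023)] [np.float64(5.4), np.float64(-36.8), np.float64(8.3)]
```

Emit:
jog_arm --commands '[0,0,0,32,-29,0,85,0,0,0,32,-29,0,85,0,0,0,32,-29,0,85,0,0,0,32,-29,0,85,0,0,0,32,-29,0,85]'

```text
time_s: 0.8
position: [0.3686, -0.3791, 0.4049]
ee_rot: [180.0, -0.0, 26.5]
wrist_force: [1.5, -0.3, -0.3]
width: 0.0852
finger_force: 0.0
```

Emit:
jog_arm --commands '[0,0,0,32,-29,0,85,0,0,0,32,-29,0,85,0,0,0,32,-29,0,85,0,0,0,32,-29,0,85,0,0,0,32,-29,0,85]'

```text
time_s: 1.3
position: [0.4472, -0.178, 0.405]
ee_rot: [180.0, -0.0, 26.5]
wrist_force: [1.1, -0.5, -0.2]
width: 0.0853
finger_force: 0.0
```

Emit:
jog_arm --commands '[-0.006,0.052,0.023,16,-34,5,85,-0.006,0.052,0.023,15,-35,6,85,-0.006,0.052,0.023,14,-35,6,85,-0.006,0.052,0.023,13,-35,7,85,-0.006,0.052,0.023,12,-36,7,85]'

```text
time_s: 1.8
position: [0.443, 0.011, 0.3794]
ee_rot: [179.1, -15.1, 19.9]
wrist_force: [0.9, 0.8, -0.8]
width: 0.0847
finger_force: 0.0
```

Emit:
jog_arm --commands '[-0.006,0.052,0.023,10,-36,8,85,-0.006,0.052,0.023,9,-36,8,85,-0.006,0.052,0.023,8,-36,8,85,-0.006,0.052,0.023,7,-37,8,85,-0.006,0.052,0.023,5,-37,8,85]'

```text
time_s: 2.3
position: [0.4386, 0.1998, 0.3537]
ee_rot: [-179.8, -30.1, 12.8]
wrist_force: [0.7, -0.3, -0.9]
width: 0.0848
finger_force: 0.0
```

```bash
python3 - <<'E'
from tgt import *
o,p0,R0=cur();print(o["q"].round(1),o["time_s"],p0,o["ee_rot"],o["wrist_force"])
plan(p0,R0,Nw+.221*uw,Rnut,2)
E
```

```text
[ -42.2   21.7   17.4  123.3    7.3    6.7 -111.8] 2.3 [0.43858688 0.19980682 0.35366325] [-179.83638799  -30.09844601   12.84339855] [ 0.66056699 -0.2640067  -0.92269871]
n 2 per-row rot [-0.0009 -0.0009 -0.0009] deg 0.09 mm 3.4
[np.float64(-0.001), np.float64(-0.001), np.float64(-0.001)] [np.float64(-0.0), np.float64(1.4), np.float64(3.0)]
[np.float64(-0.001), np.float64(-0.001), np.float64(-0.001)] [np.float64(-0.0), np.float64(1.4), np.float64(3.0)]
```

Emit:
jog_arm --commands '[0,0,0,0,2,8,85,0,0,0,0,1,8,85,0,0,0,0,0,8,85,0,0,0,0,0,8,85,0,0,0,0,0,4,85]'

```text
time_s: 2.8
position: [0.458, 0.1972, 0.3216]
ee_rot: [-179.9, -29.9, 12.6]
wrist_force: [0.6, 0.6, -0.1]
width: 0.0846
finger_force: 0.0
```

```bash
python3 - <<'E'
from tgt import *
o,p0,R0=cur();print(o["q"].round(1),o["time_s"],p0,o["ee_rot"],o["wrist_force"])
plan(p0,R0,Nw+.161*uw,Rnut,4)
E
```

```text
[ -38.5   26.1   15.   122.9    7.1    2.6 -111. ] 2.8 [0.45796677 0.19719065 0.32157476] [-179.91220837  -29.87590534   12.64990766] [ 0.61116809  0.59104488 -0.11370197]
n 4 per-row rot [ 0.0003  0.0005 -0.0012] deg 0.08 mm 7.4
[np.float64(0.0), np.float64(0.001), np.float64(-0.001)] [np.float64(0.1), np.float64(-1.0), np.float64(7.3)]
[np.float64(0.0), np.float64(0.001), np.float64(-0.001)] [np.float64(0.1), np.float64(-1.0), np.float64(7.3)]
[np.float64(0.0), np.float64(0.001), np.float64(-0.001)] [np.float64(0.1), np.float64(-1.0), np.float64(7.3)]
[np.float64(0.0), np.float64(0.001), np.float64(-0.001)] [np.float64(0.1), np.float64(-1.0), np.float64(7.3)]
```

```bash
cat > fk.py <<'E'
import numpy as np
from scipy.spatial.transform import Rotation as Ro
from scipy.optimize import least_squares
import itertools
D=[([62.02408556,35.28947653,-0.72019651,81.64182259,0.46274831,63.21877627,-2.31709473],[0.28945292,-0.58163591,0.40353223],[-179.852,0,26.456]),
([-42.2,21.7,17.4,123.3,7.3,6.7,-111.8],[.43858688,.19980682,.35366325],[-179.836,-30.098,12.843]),
([-38.5,26.1,15.,122.9,7.1,2.6,-111.],[.45796677,.19719065,.32157476],[-179.912,-29.876,12.65])]
Rz=lambda a:Ro.from_euler('z',a,degrees=True);Ry=lambda a:Ro.from_euler('y',a,degrees=True)
def fk(q,L,s,ph):
    R=Ro.identity();x=np.zeros(3)
    for i,(ax,ln) in enumerate(zip('zyzyzyz',[(0,0,0),(0,0,L[0]),(0,0,0),(L[4],0,L[1]),(-L[4],0,0),(0,0,L[2]),(L[5],0,L[3])])):
        x=x+R.apply(ln);R=R*Ro.from_euler(ax,s[i]*q[i],degrees=True)
    return x,R*Rz(ph)
if __name__=="__main__":
    best=[]
    for s1,s3,s5,s7 in itertools.product((1,-1),repeat=4):
        s=(s1,1,s3,1,s5,1,s7)
        for ph in(0,90,180,-90):
            def f(L):
                e=[]
                for q,X,rp in D:
                    x,R=fk(q,L,s,ph);e+=list((x-X)*10)+list((R.inv()*Ro.from_euler('xyz',rp,degrees=True)).as_rotvec())
                return np.array(e)
            r=least_squares(f,[.3,.4,.4,.1,0,0]);best.append((r.cost,s,ph,r.x.round(4)))
    best.sort(key=lambda b:b[0])
    for b in best[:4]:print(b)
E
python3 fk.py
```

```text
(np.float64(0.023821318000631513), (-1, 1, -1, 1, -1, 1, -1), 90, array([ 0.3839,  0.6754,  0.4473,  0.304 , -0.0786,  0.0393]))
(np.float64(0.09753018935526535), (-1, 1, -1, 1, 1, 1, -1), 90, array([ 0.3658,  0.3699,  0.3927,  0.0906,  0.0126, -0.0699]))
(np.float64(0.2900624396073479), (-1, 1, 1, 1, 1, 1, -1), 90, array([-1.5183, -0.1785, -0.5045, -1.5918,  0.7792, -0.2103]))
(np.float64(0.5640751142609426), (-1, 1, 1, 1, -1, 1, -1), 90, array([-1.8657,  0.5555, -0.5473, -1.3463,  0.7044,  0.0809]))
```

Emit:
jog_arm --commands '[0,0,0,0,-1,3,85,0,0,0,0,-1,3,85,0,0,0,0,-1,3,85,0,0,0,0,-1,3,85,0,0,0,0,0,2,85]'

```text
time_s: 3.3
position: [0.4627, 0.2055, 0.3099]
ee_rot: [-179.9, -29.9, 13.0]
wrist_force: [0.2, -0.3, 0.2]
width: 0.0848
finger_force: 0.0
```

```bash
python3 - <<'E'
from tgt import *
o,p0,R0=cur();print(list(o["q"].round(2)),o["time_s"],list(p0.round(5)),list(o["ee_rot"].round(3)))
plan(p0,R0,Nw+.161*uw,Rnut,2)
E
```

```text
[np.float64(-38.99), np.float64(27.83), np.float64(14.96), np.float64(122.52), np.float64(6.99), np.float64(1.32), np.float64(-111.42)] 3.3 [np.float64(0.46267), np.float64(0.20555), np.float64(0.30995)] [np.float64(-179.898), np.float64(-29.93), np.float64(12.986)]
n 2 per-row rot [-0.001   0.0006  0.0002] deg 0.07 mm 8.1
[np.float64(-0.001), np.float64(0.001), np.float64(0.0)] [np.float64(0.2), np.float64(1.5), np.float64(7.9)]
[np.float64(-0.001), np.float64(0.001), np.float64(0.0)] [np.float64(0.2), np.float64(1.5), np.float64(7.9)]
```

Emit:
jog_arm --commands '[0,0,0,0,2,3,85,0,0,0,0,1,3,85,0,0,0,0,0,2,85,0,0,0,0,0,2,85,0,0,0,0,0,0,85]'

```text
time_s: 3.8
position: [0.4694, 0.2041, 0.3031]
ee_rot: [-179.9, -29.8, 13.0]
wrist_force: [-0.8, 0.3, 0.2]
width: 0.0849
finger_force: 0.0
```

```bash
python3 - <<'E'
from tgt import *
o,p0,R0=cur();print(list(o["q"].round(2)),o["time_s"],list(p0.round(5)),list(o["ee_rot"].round(3)))
plan(p0,R0,Nw+.165*uw,Rnut,1)
E
```

```text
[np.float64(-37.78), np.float64(28.86), np.float64(14.16), np.float64(122.02), np.float64(7.9), np.float64(0.83), np.float64(-111.98)] 3.8 [np.float64(0.46941), np.float64(0.20406), np.float64(0.30306)] [np.float64(-179.936), np.float64(-29.777), np.float64(12.95)]
n 1 per-row rot [-0.001   0.0039 -0.0002] deg 0.23 mm 3.2
[np.float64(-0.001), np.float64(0.004), np.float64(-0.0)] [np.float64(-1.5), np.float64(0.1), np.float64(2.8)]
```

Emit:
jog_arm --commands '[0,0,0,0,0,2,40,0,0,0,0,0,0,20,0,0,0,0,0,0,5,0,0,0,0,0,0,0,0,0,0,0,0,0,0]'

```text
time_s: 4.3
position: [0.4704, 0.2046, 0.3021]
ee_rot: [-179.9, -29.7, 13.0]
wrist_force: [-2.5, 4.1, 1.9]
width: 0.0116
finger_force: 5.3
```

Emit:
jog_arm --commands '[0,0,0,0,0,0,0,0,0,0,0,0,0,0,0,0,0,0,0,0,0,0,0,0,0,0,0,0,0,0,0,0,0,0,0]'

```text
time_s: 4.8
position: [0.4705, 0.2049, 0.3022]
ee_rot: [-179.9, -29.8, 13.0]
wrist_force: [-0.9, 2.0, 2.3]
width: 0.0086
finger_force: 60.2
```

```bash
python3 - <<'E'
from tgt import *
import cv2
o,p0,R0=cur();print(list(o["q"].round(2)),o["time_s"],list(p0.round(5)),list(o["ee_rot"].round(3)),o["wrist_force"],o["ft_torque"],o["width"],o["finger_force"])
ims=[cv2.resize(snapshot(n)[y:y+100,x:x+100,::-1],None,fx=4,fy=4,interpolation=cv2.INTER_CUBIC) for n,x,y in(("side",225,130),("top",250,150))]
cv2.imwrite("pics/grip.png",np.hstack(ims))
E
```

```text
[np.float64(-37.69), np.float64(29.02), np.float64(14.03), np.float64(121.87), np.float64(8.12), np.float64(0.82), np.float64(-112.19)] 4.8 [np.float64(0.47048), np.float64(0.20492), np.float64(0.30216)] [np.float64(-179.91), np.float64(-29.764), np.float64(12.993)] [-0.8609278   1.97166551  2.28611172] [0.28825677 0.50055634 0.31107833] 0.008640972036803501 60.151567831635475
```

View pics/grip.png

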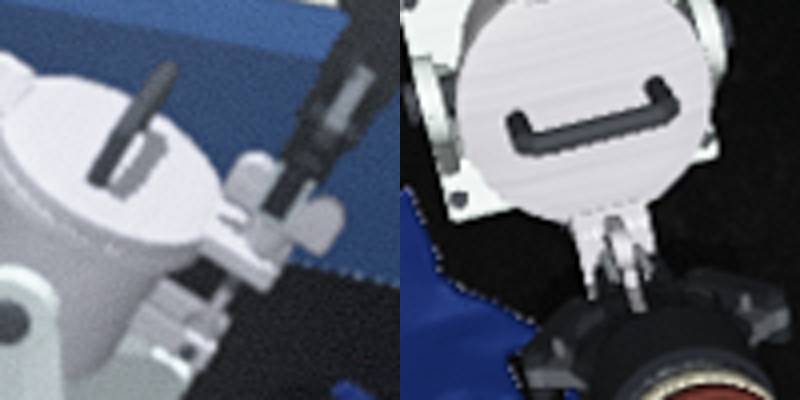

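The pictures show the fingers on the wings midway between the two ears, at (275,195) in the side view. The opening is 8.6 mm at 60 N, so the grip is good and I start unscrewing.

Emit:
jog_arm --commands '[0,0,-0.05,0,0,0,0,0,0,-0.1,0,0,-0.2,0,0,0,-0.1,0,0,-0.2,0,0,0,-0.1,0,0,-0.2,0,0,0,-0.1,0,0,-0.2,0]'

```text
time_s: 5.4
position: [0.4697, 0.2055, 0.3028]
ee_rot: [166.0, -26.6, 42.4]
wrist_force: [-3.0, 3.8, 2.9]
width: 0.0087
finger_force: 60.3
```

```bash
cat > st.py <<'E'
from tgt import *
o,p0,R0=cur();print(o["q"].round(2),o["time_s"],p0.round(4),o["ee_rot"].round(2),o["wrist_force"].round(1),o["ft_torque"].round(2),o["width"].round(4),o["finger_force"].round(1))
x=R0.apply([0,1,0]);print("turn",np.degrees(np.arctan2(x@lxw,x@-yw)).round(1),"tilt err",np.degrees(np.arccos(-R0.apply([0,0,1])@uw)).round(2),"off-axis lx,y,u mm",[(1000*(p0-Nw)@v).round(1) for v in(lxw,yw,uw)])
E
python3 st.py
```

```text
Traceback (most recent call last):
  File "st.py", line 2, in <module>
    o,p0,R0=cur();print(o["q"].round(2),o["time_s"],p0.round(4),o["ee_rot"].round(2),o["wrist_force"].round(1),o["ft_torque"].round(2),o["width"].round(4),o["finger_force"].round(1))
                                                                                                                                       ^^^^^^^^^^^^^^^^
AttributeError: 'float' object has no attribute 'round'
```

```bash
sed -i 's/o\["width"\].round(4),o\["finger_force"\].round(1)/round(o["width"],4),round(o["finger_force"],1)/' st.py; python3 st.py
```

```text
[-37.44  28.88  13.54 121.92  21.13   0.9  -99.13] 5.4 [0.4697 0.2055 0.3028] [166.05 -26.56  42.44] [-3.   3.8  2.9] [0.83 0.89 0.35] 0.0087 60.3
turn 26.1 tilt err 0.49 off-axis lx,y,u mm [np.float64(1.9), np.float64(1.5), np.float64(167.2)]
```

Emit:
jog_arm --commands '[0,0,-0.1,0,0,-0.2,0,0,0,-0.1,0,0,-0.2,0,0,0,-0.1,0,0,-0.2,0,0,0,-0.1,0,0,-0.2,0,0,0,-0.1,0,0,-0.2,0]'

```text
time_s: 5.9
position: [0.4684, 0.206, 0.3033]
ee_rot: [155.1, -16.8, 71.6]
wrist_force: [-5.3, 5.2, 2.4]
width: 0.0084
finger_force: 60.4
```

```bash
python3 st.py
```

```text
[-37.03  28.71  12.81 122.01  35.43   1.11 -84.73] 5.9 [0.4684 0.206  0.3033] [155.15 -16.83  71.6 ] [-5.3  5.2  2.4] [0.92 1.19 0.45] 0.0084 60.4
turn 54.8 tilt err 0.57 off-axis lx,y,u mm [np.float64(1.2), np.float64(2.2), np.float64(168.2)]
```

Emit:
jog_arm --commands '[0,0,-0.1,0,0,-0.2,0,0,0,-0.1,0,0,-0.2,0,0,0,-0.1,0,0,-0.2,0,0,0,-0.1,0,0,-0.2,0,0,0,-0.1,0,0,-0.2,0]'

```text
time_s: 6.4
position: [0.4671, 0.206, 0.3037]
ee_rot: [150.6, -3.5, 97.5]
wrist_force: [-7.7, 3.9, 2.5]
width: 0.0084
finger_force: 60.6
```

Emit:
jog_arm --commands '[0,0,-0.1,0,0,-0.2,0,0,0,-0.1,0,0,-0.2,0,0,0,-0.1,0,0,-0.2,0,0,0,-0.1,0,0,-0.2,0,0,0,-0.1,0,0,-0.2,0]'

```text
time_s: 6.9
position: [0.4658, 0.2056, 0.3041]
ee_rot: [152.3, 10.4, 122.7]
wrist_force: [-9.7, 3.5, 2.4]
width: 0.0087
finger_force: 60.7
```

```bash
python3 st.py
```

```text
[-34.6   28.23   9.24 122.2   63.72   2.65 -55.43] 6.9 [0.4658 0.2056 0.3041] [152.26  10.36 122.65] [-9.7  3.5  2.4] [0.72 1.84 0.44] 0.0087 60.7
turn 112.2 tilt err 0.77 off-axis lx,y,u mm [np.float64(-0.7), np.float64(2.4), np.float64(170.2)]
```

Emit:
jog_arm --commands '[0,0,-0.1,0.4,-0.4,-0.2,0,0,0,-0.1,0.4,-0.4,-0.2,0,0,0,-0.1,0.4,-0.4,-0.2,0,0,0,-0.1,0,0,-0.2,0,0,0,-0.1,0,0,-0.2,0]'

```text
time_s: 7.4
position: [0.4644, 0.2048, 0.3043]
ee_rot: [160.1, 22.2, 149.8]
wrist_force: [-8.3, 1.7, 3.0]
width: 0.0085
finger_force: 60.5
```

```bash
python3 st.py
```

```text
[-31.52  27.91   4.84 122.33  76.04   4.84 -38.83] 7.4 [0.4644 0.2048 0.3043] [160.11  22.22 149.83] [-8.3  1.7  3. ] [0.51 1.61 0.27] 0.0085 60.5
turn 140.7 tilt err 0.71 off-axis lx,y,u mm [np.float64(-1.9), np.float64(2.0), np.float64(171.2)]
```

Emit:
jog_arm --commands '[0,0,-0.1,0.3,-0.2,-0.2,0,0,0,-0.1,0.3,-0.2,-0.2,0,0,0,-0.1,0.3,-0.2,-0.2,0,0,0,-0.1,0,0,-0.2,0,0,0,-0.1,0,0,-0.2,0]'

```text
time_s: 7.9
position: [0.4634, 0.2038, 0.3048]
ee_rot: [173.8, 28.9, -179.3]
wrist_force: [-8.3, 0.6, 2.6]
width: 0.0081
finger_force: 60.5
```

Emit:
jog_arm --commands '[0,0,-0.1,0,0,-0.2,0,0,0,-0.1,0,0,-0.2,0,0,0,-0.05,0,0,-0.1,0,0,0,0,0,0,0,0,0,0,0,0,0,0,0]'

```text
time_s: 8.4
position: [0.4632, 0.2032, 0.3052]
ee_rot: [-178.2, 29.4, -163.1]
wrist_force: [-5.9, 0.7, 3.3]
width: 0.0084
finger_force: 60.6
```

```bash
python3 st.py
```

```text
[-25.25  27.69  -3.9  122.33  81.91   9.23  -1.28] 8.4 [0.4632 0.2032 0.3052] [-178.19   29.44 -163.1 ] [-5.9  0.7  3.3] [0.18 1.35 0.21] 0.0084 60.6
turn -176.6 tilt err 0.65 off-axis lx,y,u mm [np.float64(-2.8), np.float64(0.7), np.float64(172.7)]
```

The turn is 183° (3.2 rad) with the matching climb of about 6 mm. Now I start swinging, still gripped, about the pivot.

Emit:
jog_arm --commands '[0.001,-0.02,0,5.4,0.3,0.1,0,0.002,-0.03,0,8.1,0.5,0.1,0,0.002,-0.03,0,8.1,0.5,0.1,0,0.002,-0.03,0,8.1,0.5,0.1,0,0,0,0,0,0,0,0]'

```text
time_s: 8.9
position: [0.4416, 0.1984, 0.2907]
ee_rot: [-177.6, 35.1, -162.8]
wrist_force: [-5.3, 1.1, 4.2]
width: 0.0087
finger_force: 60.8
```

```bash
cat >> st.py <<'E'
z=-R0.apply([0,0,1]);d=p0-Pw;print("swing tool",np.arctan2(-z@lxw,z@uw).round(3),"swing pos",np.arctan2(-d@lxw,d@uw).round(3),"r",np.linalg.norm(d).round(4),"y",(d@yw).round(4))
E
python3 st.py
```

```text
[-17.13  29.06 -16.99 127.91 120.41  20.52 -39.66] 8.9 [0.4416 0.1984 0.2907] [-177.56   35.11 -162.75] [-5.3  1.1  4.2] [0.52 1.04 0.44] 0.0087 60.8
turn -176.5 tilt err 5.19 off-axis lx,y,u mm [np.float64(-29.2), np.float64(0.8), np.float64(171.3)]
swing tool 0.09 swing pos 0.109 r 0.2699 y 0.0008
```

Emit:
jog_arm --commands '[0.001,-0.02,0,5.4,0.3,0.1,0,0.002,-0.03,0,8.1,0.5,0.1,0,0.002,-0.03,0,8.1,0.5,0.1,0,0.002,-0.03,0,8.1,0.5,0.1,0,0,0,0,0,0,0,0]'

```text
time_s: 9.4
position: [0.4192, 0.1935, 0.2721]
ee_rot: [-176.8, 41.4, -162.3]
wrist_force: [-5.6, 2.8, 3.4]
width: 0.0086
finger_force: 60.7
```

```bash
python3 st.py
```

```text
[-12.36  32.37 -26.27 133.9  133.5   35.38 -53.11] 9.4 [0.4192 0.1935 0.2721] [-176.78   41.37 -162.28] [-5.6  2.8  3.4] [0.56 1.07 0.53] 0.0086 60.7
turn -176.5 tilt err 11.48 off-axis lx,y,u mm [np.float64(-58.4), np.float64(1.0), np.float64(166.7)]
swing tool 0.2 swing pos 0.218 r 0.27 y 0.001
```

The bolt is out of the slot at 0.22 rad. The wrist nears the q4 limit, so I'll release, stand the tool upright, and push the nut the rest of the way with closed fingers.

Emit:
jog_arm --commands '[0,0,0,0,0,0,85,0,0,0,0,0,0,85,0,0,0,0,0,0,85,0,0,0,0,0,-10,85,0,0,0,0,0,-20,85]'

```text
time_s: 9.9
position: [0.4011, 0.1882, 0.2951]
ee_rot: [-176.8, 41.5, -162.6]
wrist_force: [0.4, -0.2, -0.7]
width: 0.08
finger_force: 0.0
```

Emit:
jog_arm --commands '[0,0,0,0,0,-20,85,0,0,0,0,0,-20,50,0,0,0,0,0,0,20,0,0,0,0,0,0,0,0,0,0,0,0,0,0]'

```text
time_s: 10.4
position: [0.3753, 0.1829, 0.3248]
ee_rot: [-176.8, 41.6, -162.6]
wrist_force: [-0.1, 0.6, -0.4]
width: 0.0278
finger_force: 0.0
```

```bash
python3 st.py; cat >> tgt.py <<'E'
Rdn=mat([0,0,-1],yw)
fw=-rz.apply([1,0,0])
def tip(f,up,y=.001): return Pw+f*fw+np.array([0,0,up+.173])+y*yw
E
python3 - <<'E'
from tgt import *
o,p0,R0=cur()
a=tip(.05,.15);plan(p0,R0,a,Rdn,10)
E
```

```text
[-14.24  22.3  -25.21 137.2  126.22  29.69 -49.5 ] 10.4 [0.3753 0.1829 0.3248] [-176.81   41.6  -162.56] [-0.1  0.6 -0.4] [-0.16  0.67 -0.04] 0.0278 0.0
turn -176.8 tilt err 11.71 off-axis lx,y,u mm [np.float64(-71.1), np.float64(0.5), np.float64(234.8)]
swing tool 0.204 swing pos 0.211 r 0.3394 y 0.0005
n 10 per-row rot [-0.0025  0.0727  0.0054] deg 4.18 mm 19.1
[np.float64(-0.002), np.float64(0.073), np.float64(0.005)] [np.float64(-18.0), np.float64(-1.0), np.float64(6.5)]
[np.float64(-0.002), np.float64(0.073), np.float64(0.005)] [np.float64(-18.4), np.float64(-0.9), np.float64(5.2)]
[np.float64(-0.002), np.float64(0.073), np.float64(0.005)] [np.float64(-18.7), np.float64(-0.8), np.float64(3.8)]
[np.float64(-0.002), np.float64(0.073), np.float64(0.005)] [np.float64(-19.0), np.float64(-0.7), np.float64(2.4)]
[np.float64(-0.002), np.float64(0.073), np.float64(0.005)] [np.float64(-19.1), np.float64(-0.6), np.float64(1.1)]
[np.float64(-0.002), np.float64(0.073), np.float64(0.005)] [np.float64(-19.1), np.float64(-0.5), np.float64(-0.3)]
[np.float64(-0.002), np.float64(0.073), np.float64(0.005)] [np.float64(-19.0), np.float64(-0.4), np.float64(-1.7)]
[np.float64(-0.002), np.float64(0.073), np.float64(0.005)] [np.float64(-18.9), np.float64(-0.3), np.float64(-3.1)]
[np.float64(-0.002), np.float64(0.073), np.float64(0.005)] [np.float64(-18.6), np.float64(-0.2), np.float64(-4.5)]
[np.float64(-0.002), np.float64(0.073), np.float64(0.005)] [np.float64(-18.2), np.float64(-0.1), np.float64(-5.8)]
```

Emit:
jog_arm --commands '[-0.002,0.073,0.005,-18,-1,6,0,-0.002,0.073,0.005,-18,-1,5,0,-0.002,0.073,0.005,-19,-1,4,0,-0.002,0.073,0.005,-19,-1,2,0,-0.002,0.073,0.005,-19,-1,1,0]'

```text
time_s: 10.9
position: [0.4256, 0.1901, 0.3446]
ee_rot: [-175.9, 28.7, -164.2]
wrist_force: [0.4, -0.9, -0.6]
width: 0.0001
finger_force: 0.0
```

Emit:
jog_arm --commands '[-0.002,0.073,0.005,-19,0,0,0,-0.002,0.073,0.005,-19,0,-2,0,-0.002,0.073,0.005,-19,0,-3,0,-0.002,0.073,0.005,-19,0,-4,0,-0.002,0.073,0.005,-18,0,-6,0]'

```text
time_s: 11.4
position: [0.5026, 0.2095, 0.3911]
ee_rot: [-177.2, 9.1, -167.1]
wrist_force: [1.6, 0.1, -0.6]
width: -0.0005
finger_force: 0.0
```

```bash
python3 st.py; python3 - <<'E'
from tgt import *
o,p0,R0=cur()
plan(p0,R0,tip(.033,.15),Rdn,1);plan(tip(.033,.15),Rdn,tip(.033,.093),Rdn,1)
E
```

```text
[ -3.62  28.31 -33.53 102.74  28.33  48.78  51.69] 11.4 [0.5026 0.2095 0.3911] [-177.19    9.05 -167.12] [ 1.6  0.1 -0.6] [ 0.03  0.19 -0.06] -0.0005 0.0
turn -179.1 tilt err 21.13 off-axis lx,y,u mm [np.float64(74.6), np.float64(-2.1), np.float64(227.2)]
swing tool -0.366 swing pos -0.226 r 0.3327 y -0.0021
n 1 per-row rot [-0.0491  0.158  -0.0052] deg 9.48 mm 64.7
[np.float64(-0.049), np.float64(0.158), np.float64(-0.005)] [np.float64(-64.4), np.float64(3.4), np.float64(5.2)]
n 1 per-row rot [0. 0. 0.] deg 0.0 mm 57.0
[np.float64(0.0), np.float64(0.0), np.float64(0.0)] [np.float64(0.0), np.float64(0.0), np.float64(57.0)]
```

Emit:
jog_arm --commands '[-0.012,0.04,-0.001,-16,1,1,0,-0.012,0.04,-0.001,-16,1,1,0,-0.012,0.04,-0.001,-16,1,1,0,-0.012,0.04,-0.001,-16,0,2,0,0,0,0,0,0,0,0]'

```text
time_s: 11.9
position: [0.5655, 0.2263, 0.3911]
ee_rot: [-179.9, 0.1, -167.2]
wrist_force: [0.2, 0.0, -0.3]
width: 0.0002
finger_force: 0.0
```

```bash
python3 st.py; python3 - <<'E'
from tgt import *
import cv2
o,p0,R0=cur()
plan(p0,R0,tip(.033,.093),Rdn,5)
ims=[cv2.resize(snapshot(n)[y:y+100,x:x+100,::-1],None,fx=4,fy=4,interpolation=cv2.INTER_CUBIC) for n,x,y in(("side",225,130),("top",250,150))]
cv2.imwrite("pics/sw.png",np.hstack(ims))
E
```

```text
[ -3.06  36.02 -35.48  89.15  22.84  62.14  58.65] 11.9 [0.5655 0.2263 0.3911] [-1.7991e+02  8.0000e-02 -1.6721e+02] [ 0.2  0.  -0.3] [-0.12  0.05  0.01] 0.0002 0.0
turn 179.9 tilt err 29.92 off-axis lx,y,u mm [np.float64(131.0), np.float64(0.2), np.float64(194.7)]
swing tool -0.522 swing pos -0.422 r 0.3197 y 0.0002
n 5 per-row rot [-0.0003  0.0003 -0.0006] deg 0.04 mm 10.4
[np.float64(-0.0), np.float64(0.0), np.float64(-0.001)] [np.float64(0.1), np.float64(0.2), np.float64(10.4)]
[np.float64(-0.0), np.float64(0.0), np.float64(-0.001)] [np.float64(0.1), np.float64(0.2), np.float64(10.4)]
[np.float64(-0.0), np.float64(0.0), np.float64(-0.001)] [np.float64(0.1), np.float64(0.2), np.float64(10.4)]
[np.float64(-0.0), np.float64(0.0), np.float64(-0.001)] [np.float64(0.1), np.float64(0.2), np.float64(10.4)]
[np.float64(-0.0), np.float64(0.0), np.float64(-0.001)] [np.float64(0.1), np.float64(0.2), np.float64(10.4)]
```

View pics/sw.png

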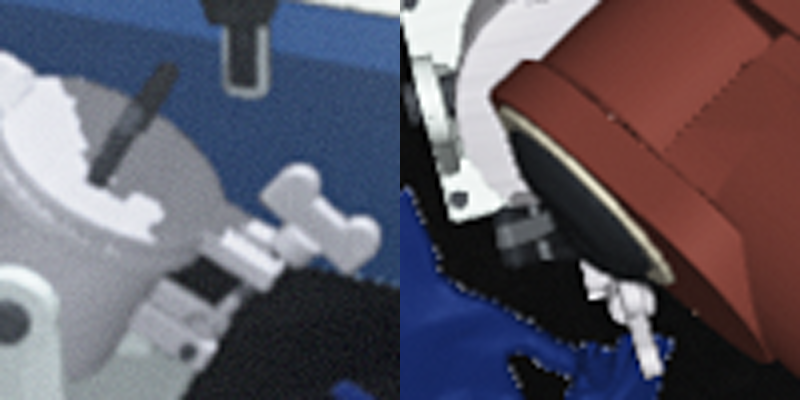

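The side view shows the bolt out of the slot, with its rear ear at (290,185), and the closed fingertips at (245,95) above and behind it. I descend and push along the arc.

Emit:
jog_arm --commands '[0,0,0,0,0,10,0,0,0,0,0,0,12,0,0,0,0,0,0,12,0,0,0,0,0,0,12,0,0,0,0,0,0,6,0]'

```text
time_s: 12.5
position: [0.5629, 0.2269, 0.3397]
ee_rot: [-179.8, 0.1, -167.0]
wrist_force: [1.4, -0.4, 1.9]
width: 0.0002
finger_force: 1.0
```

```bash
python3 st.py; python3 - <<'E'
from tgt import *
o,p0,R0=cur();t=p0+R0.apply([0,0,.173])-Pw;print("tip f,up",t@fw,t[2])
# tip path: circle about pivot
f=[];up=[]
for a in np.linspace(0,1.03,21):
    c=np.array([np.sin(a),np.cos(a)]);
    r0=np.array([.033,.093]);f.append(r0[0]*np.cos(a)+r0[1]*np.sin(a));up.append(-r0[0]*np.sin(a)+r0[1]*np.cos(a))
print(np.c_[f,up].round(4)*1000); print((np.diff(np.c_[f,up],axis=0)*1000).round(1).tolist(), R0.as_matrix().round(2).tolist(),fw)
E
```

```text
[ -3.99  38.84 -33.97  93.04  25.25  55.9   56.52] 12.5 [0.5629 0.2269 0.3397] [-1.7985e+02  1.0000e-01 -1.6701e+02] [ 1.4 -0.4  1.9] [-0.05 -0.09 -0.03] 0.0002 1.0
turn -179.9 tilt err 29.9 off-axis lx,y,u mm [np.float64(103.2), np.float64(1.4), np.float64(151.4)]
swing tool -0.522 swing pos -0.394 r 0.269 y 0.0014
tip f,up 0.034504814035415735 0.09370191269906356
[[33.  93. ]
 [37.7 91.2]
 [42.4 89.1]
 [46.9 86.8]
 [51.3 84.3]
 [55.6 81.5]
 [59.7 78.6]
 [63.7 75.4]
 [67.5 72. ]
 [71.1 68.4]
 [74.5 64.7]
 [77.8 60.8]
 [80.8 56.7]
 [83.6 52.4]
 [86.2 48.1]
 [88.5 43.6]
 [90.7 39. ]
 [92.6 34.2]
 [94.2 29.4]
 [95.6 24.5]
 [96.7 19.6]]
[[4.7, -1.8], [4.6, -2.1], [4.5, -2.3], [4.4, -2.5], [4.3, -2.8], [4.1, -3.0], [4.0, -3.2], [3.8, -3.4], [3.6, -3.6], [3.4, -3.8], [3.2, -3.9], [3.0, -4.1], [2.8, -4.2], [2.6, -4.4], [2.4, -4.5], [2.1, -4.6], [1.9, -4.7], [1.6, -4.8], [1.4, -4.9], [1.1, -5.0]] [[-0.97, -0.22, 0.0], [-0.22, 0.97, -0.0], [-0.0, -0.0, -1.0]] [-0.97452566 -0.22427604 -0.        ]
```

Emit:
jog_arm --commands '[0,0,0,6,0,2,0,0,0,0,6,0,2,0,0,0,0,6,0,3,0,0,0,0,6,0,3,0,0,0,0,6,0,4,0]'

```text
time_s: 13.0
position: [0.5336, 0.2205, 0.3276]
ee_rot: [-179.9, 0.3, -167.0]
wrist_force: [1.1, 0.2, -0.2]
width: -0.0001
finger_force: 0.6
```

Emit:
jog_arm --commands '[0,0,0,5,0,4,0,0,0,0,5,0,5,0,0,0,0,5,0,5,0,0,0,0,5,0,5,0,0,0,0,5,0,6,0]'

```text
time_s: 13.5
position: [0.5095, 0.2147, 0.3019]
ee_rot: [-179.9, 0.2, -167.0]
wrist_force: [-0.4, 0.7, 1.4]
width: 0.0
finger_force: 0.6
```

```bash
python3 st.py; python3 - <<'E'
from tgt import *
import cv2
o,p0,R0=cur();t=p0+R0.apply([0,0,.173])-Pw;print("tip f,up",t@fw,t[2])
ims=[cv2.resize(snapshot(n)[y:y+100,x:x+100,::-1],None,fx=4,fy=4,interpolation=cv2.INTER_CUBIC) for n,x,y in(("side",225,130),)]
cv2.imwrite("pics/sw2.png",np.hstack(ims))
E
```

```text
[ -4.36  37.28 -32.86 104.13  27.21  46.44  51.97] 13.5 [0.5095 0.2147 0.3019] [-179.9     0.23 -167.03] [-0.4  0.7  1.4] [ 0.03 -0.27 -0.  ] 0.0 0.6
turn -179.9 tilt err 29.78 off-axis lx,y,u mm [np.float64(36.8), np.float64(1.5), np.float64(146.0)]
swing tool -0.52 swing pos -0.15 r 0.2458 y 0.0015
tip f,up 0.08893713294363642 0.05586820025494016
```

View pics/sw2.png

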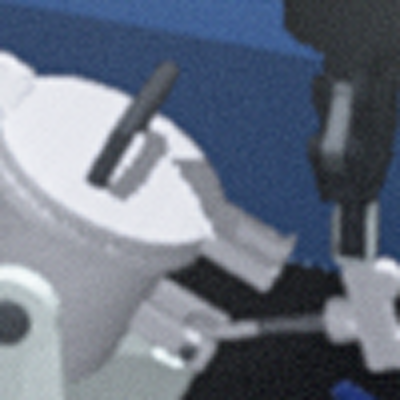

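The side view shows the bolt now about level, with the fingertips on the upper ear at (360,260). I keep pushing down to the stop.

Emit:
jog_arm --commands '[0,0,0,3,0,5,0,0,0,0,3,0,5,0,0,0,0,2,0,5,0,0,0,0,2,0,5,0,0,0,0,2,0,5,0]'

```text
time_s: 14.05
position: [0.4982, 0.212, 0.2768]
ee_rot: [-179.9, 0.2, -167.0]
wrist_force: [-0.0, -0.2, 0.9]
width: 0.0001
finger_force: 0.7
```

Emit:
jog_arm --commands '[0,0,0,2,0,3,0,0,0,0,1,0,3,0,0,0,0,1,0,3,0,0,0,0,0,0,2,0,0,0,0,0,0,2,0]'

```text
time_s: 14.55
position: [0.4941, 0.2112, 0.264]
ee_rot: [-179.9, 0.2, -167.0]
wrist_force: [-0.4, 0.3, 1.1]
width: -0.0001
finger_force: 0.8
```

```bash
python3 st.py|head -1; python3 - <<'E'
from tgt import *
o,p0,R0=cur();t=p0+R0.apply([0,0,.173])-Pw;print("tip f,up",t@fw,t[2])
E
```

```text
[ -5.91  39.12 -30.61 108.39  29.93  40.47  48.8 ] 14.55 [0.4941 0.2112 0.264 ] [-1.7989e+02  1.7000e-01 -1.6702e+02] [-0.4  0.3  1.1] [-0.08  0.14  0.  ] -0.0001 0.8
tip f,up 0.10487750913900495 0.017995533602615882
```

Emit:
jog_arm --commands '[0,0,0,0,0,2,0,0,0,0,0,0,2,0,0,0,0,0,0,2,0,0,0,0,0,0,1,0,0,0,0,0,0,1,0]'

```text
time_s: 15.05
position: [0.4935, 0.2115, 0.2574]
ee_rot: [-179.8, 0.1, -167.0]
wrist_force: [-6.8, -1.6, 17.3]
width: 0.0001
finger_force: 8.7
```

```bash
python3 st.py|head -1; python3 - <<'E'
from tgt import *
import cv2
ims=[cv2.resize(snapshot(n)[y:y+130,x:x+130,::-1],None,fx=4,fy=4,interpolation=cv2.INTER_CUBIC) for n,x,y in(("side",225,130),)]
cv2.imwrite("pics/sw3.png",np.hstack(ims))
E
```

```text
[ -6.27  39.63 -30.16 108.72  30.46  39.71  48.3 ] 15.05 [0.4935 0.2115 0.2574] [-1.7982e+02  1.3000e-01 -1.6700e+02] [-6.8 -1.6 17.3] [-0.54  1.26 -0.01] 0.0001 8.7
```

View pics/sw3.png

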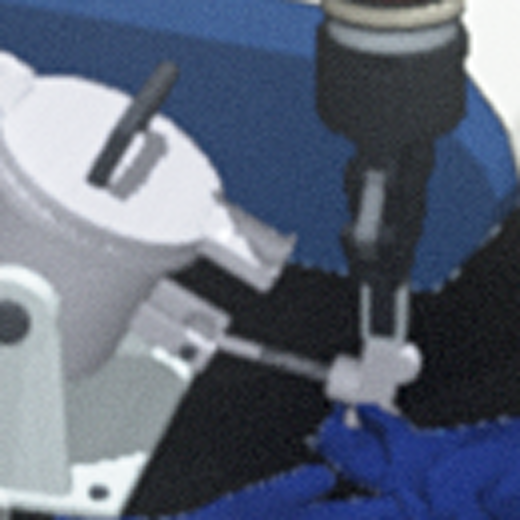

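The side view shows the bolt folded below level at its stop, and pushing on gave 18 N. Next I lift off and go to the handle.

Emit:
jog_arm --commands '[0,0,0,0,0,-20,0,0,0,0,0,0,-40,0,0,0,0,0,0,-40,40,0,0,0,0,0,-40,85,0,0,0,0,0,-40,85]'

```text
time_s: 15.6
position: [0.4938, 0.2112, 0.4377]
ee_rot: [-179.9, 0.3, -167.0]
wrist_force: [0.8, -0.6, -0.1]
width: 0.0435
finger_force: 0.0
```

```bash
python3 st.py|head -1; python3 - <<'E'
from tgt import *
o,p0,R0=cur();R1=mat([0,0,-1],-fw)
plan(p0,R0,Hw+[0,0,.225],R1,15)
E
```

```text
[-2.000e-02  2.723e+01 -3.866e+01  9.693e+01  1.905e+01  6.231e+01
n 15 per-row rot [0.0002 0.0003 0.1047] deg 6.0 mm 8.5
[np.float64(0.0), np.float64(0.0), np.float64(0.105)] [np.float64(-8.5), np.float64(-0.1), np.float64(0.2)]
[np.float64(0.0), np.float64(0.0), np.float64(0.105)] [np.float64(-8.5), np.float64(0.8), np.float64(0.2)]
[np.float64(0.0), np.float64(0.0), np.float64(0.105)] [np.float64(-8.4), np.float64(1.7), np.float64(0.2)]
[np.float64(0.0), np.float64(0.0), np.float64(0.105)] [np.float64(-8.2), np.float64(2.5), np.float64(0.2)]
[np.float64(0.0), np.float64(0.0), np.float64(0.105)] [np.float64(-7.8), np.float64(3.4), np.float64(0.2)]
[np.float64(0.0), np.float64(0.0), np.float64(0.105)] [np.float64(-7.5), np.float64(4.2), np.float64(0.2)]
[np.float64(0.0), np.float64(0.0), np.float64(0.105)] [np.float64(-7.0), np.float64(4.9), np.float64(0.2)]
[np.float64(0.0), np.float64(0.0), np.float64(0.105)] [np.float64(-6.4), np.float64(5.6), np.float64(0.2)]
[np.float64(0.0), np.float64(0.0), np.float64(0.105)] [np.float64(-5.8), np.float64(6.3), np.float64(0.2)]
[np.float64(0.0), np.float64(0.0), np.float64(0.105)] [np.float64(-5.1), np.float64(6.9), np.float64(0.2)]
[np.float64(0.0), np.float64(0.0), np.float64(0.105)] [np.float64(-4.4), np.float64(7.3), np.float64(0.2)]
[np.float64(0.0), np.float64(0.0), np.float64(0.105)] [np.float64(-3.6), np.float64(7.8), np.float64(0.2)]
[np.float64(0.0), np.float64(0.0), np.float64(0.105)] [np.float64(-2.7), np.float64(8.1), np.float64(0.2)]
[np.float64(0.0), np.float64(0.0), np.float64(0.105)] [np.float64(-1.9), np.float64(8.3), np.float64(0.2)]
[np.float64(0.0), np.float64(0.0), np.float64(0.105)] [np.float64(-1.0), np.float64(8.5), np.float64(0.2)]
```

Emit:
jog_arm --commands '[0,0,0.105,-8.5,0,0,85,0,0,0.105,-8.5,1,0,85,0,0,0.105,-8.5,1.5,0,85,0,0,0.105,-8,2.5,0,85,0,0,0.105,-8,3.5,0,85]'

```text
time_s: 16.1
position: [0.536, 0.2206, 0.4361]
ee_rot: [180.0, 0.3, 162.6]
wrist_force: [-0.1, -0.2, 0.2]
width: 0.0851
finger_force: 0.0
```

Emit:
jog_arm --commands '[0,0,0.105,-7.5,4,0,85,0,0,0.105,-7,5,0,85,0,0,0.105,-6.5,5.5,0,85,0,0,0.105,-6,6.5,0,85,0,0,0.105,-5,7,0,85]'

```text
time_s: 16.6
position: [0.5782, 0.2295, 0.4361]
ee_rot: [179.8, 0.2, 132.6]
wrist_force: [0.2, -0.2, 0.1]
width: 0.0854
finger_force: 0.0
```

Emit:
jog_arm --commands '[0,0,0.105,-4.5,7.5,0,85,0,0,0.105,-3.5,8,0,85,0,0,0.105,-3,8,0,85,0,0,0.105,-2,8.5,0,85,0,0,0.105,-1,8.5,0,85]'

```text
time_s: 17.1
position: [0.6205, 0.2384, 0.4362]
ee_rot: [179.8, 0.1, 102.5]
wrist_force: [0.4, 0.0, -0.8]
width: 0.0849
finger_force: 0.0
```

```bash
python3 st.py|head -2; python3 - <<'E'
from tgt import *
o,p0,R0=cur();R1=mat([0,0,-1],-fw)
plan(p0,R0,Hw+[0,0,.155],R1,1)
E
```

```text
[-15.98  35.74 -12.86  75.95   8.2   69.   -16.91] 17.1 [0.6205 0.2384 0.4362] [1.7976e+02 1.3000e-01 1.0249e+02] [ 0.4  0.  -0.8] [-0.02  0.    0.01] 0.0849 0.0
turn 89.5 tilt err 29.77 off-axis lx,y,u mm [np.float64(202.3), np.float64(-0.3), np.float64(205.6)]
n 1 per-row rot [ 0.0042  0.0023 -0.0082] deg 0.54 mm 71.1
[np.float64(0.004), np.float64(0.002), np.float64(-0.008)] [np.float64(0.5), np.float64(-1.8), np.float64(71.1)]
```

Emit:
jog_arm --commands '[0,0,0,0,-2,5,40,0,0,0,0,0,10,40,0,0,0,0,0,10,40,0,0,0,0,0,10,40,0,0,0,0,0,10,40]'

```text
time_s: 17.6
position: [0.618, 0.2377, 0.3904]
ee_rot: [179.8, 0.1, 102.8]
wrist_force: [0.3, -0.1, 0.3]
width: 0.0403
finger_force: 0.0
```

Emit:
jog_arm --commands '[0,0,0,0,0,10,40,0,0,0,0,0,10,40,0,0,0,0,0,6,40,0,0,0,0,0,0,40,0,0,0,0,0,0,40]'

```text
time_s: 18.1
position: [0.6185, 0.238, 0.3659]
ee_rot: [179.7, 0.1, 102.7]
wrist_force: [-0.9, 0.1, -0.6]
width: 0.0397
finger_force: 0.0
```

Emit:
jog_arm --commands '[0,0,0,0,0,0,20,0,0,0,0,0,0,12,0,0,0,0,0,0,0,0,0,0,0,0,0,0,0,0,0,0,0,0,0]'

```text
time_s: 18.6
position: [0.6164, 0.2378, 0.3662]
ee_rot: [-179.8, 0.2, 102.8]
wrist_force: [-6.1, -2.9, 4.5]
width: 0.0101
finger_force: 58.4
```

```bash
python3 st.py|head -1; python3 - <<'E'
from tgt import *
o,p0,R0=cur();print((p0-Hw).round(4),(R0.as_matrix()).round(3))
h=p0+R0.apply([0,0,.155])-Gw; r0=np.array([h@fw,h[2]]);print("handle rel hinge f,up",r0)
prev=r0
for a in np.arange(.06,1.16,.06):
    c=np.array([r0[0]*np.cos(a)-r0[1]*np.sin(a),r0[0]*np.sin(a)+r0[1]*np.cos(a)]);print(a.round(2),"ty",((prev-c)[0]*1000).round(1),"tz",((prev-c)[1]*1000).round(1),end="; ");prev=c
E
```

```text
[-16.04  38.69 -12.57  82.09   9.13  60.39 -17.67] 18.6 [0.6164 0.2378 0.3662] [-1.7985e+02  1.5000e-01  1.0280e+02] [-6.1 -2.9  4.5] [-0.38  1.33  0.14] 0.0101 58.4
[-0.0026 -0.0006  0.1561] [[-0.222  0.975 -0.002]
 [ 0.975  0.222 -0.003]
 [-0.003 -0.003 -1.   ]]
handle rel hinge f,up [0.09288548 0.00469826]
0.06 ty 0.4 tz -5.6; 0.12 ty 0.8 tz -5.5; 0.18 ty 1.1 tz -5.5; 0.24 ty 1.4 tz -5.4; 0.3 ty 1.8 tz -5.3; 0.36 ty 2.1 tz -5.2; 0.42 ty 2.4 tz -5.0; 0.48 ty 2.7 tz -4.9; 0.54 ty 3.0 tz -4.7; 0.6 ty 3.2 tz -4.5; 0.66 ty 3.5 tz -4.3; 0.72 ty 3.8 tz -4.1; 0.78 ty 4.0 tz -3.9; 0.84 ty 4.2 tz -3.6; 0.9 ty 4.4 tz -3.4; 0.96 ty 4.6 tz -3.1; 1.02 ty 4.8 tz -2.8; 1.08 ty 5.0 tz -2.5; 1.14 ty 5.1 tz -2.2;
```

The handle is gripped at 10 mm and 58 N. I raise it along the arc.

Emit:
jog_arm --commands '[0,0,0,0,0.5,-5.5,0,0,0,0,0,1,-5.5,0,0,0,0,0,1,-5.5,0,0,0,0,0,1.5,-5.5,0,0,0,0,0,2,-5.5,0]'

```text
time_s: 19.1
position: [0.6214, 0.2391, 0.3902]
ee_rot: [-179.4, 0.2, 102.8]
wrist_force: [-8.4, -1.5, -9.3]
width: 0.0096
finger_force: 58.3
```

```bash
cat > lid.py <<'E'
from tgt import *
o,p0,R0=cur();h=p0+R0.apply([0,0,.155])-Gw
print(o["time_s"],o["q"].round(1),o["wrist_force"].round(1),o["ft_torque"].round(2),round(o["width"],4),"tilt",o["ee_rot"].round(1),"f,up",(h@fw).round(4),h[2].round(4),"r",np.hypot(h@fw,h[2]).round(4),"lid",np.arctan2(h[2],h@fw).round(3)-.051)
E
python3 lid.py
```

```text
19.1 [-16.   38.1 -12.7  79.2   8.7  64.4 -17.1] [-8.4 -1.5 -9.3] [-0.33  2.05  0.1 ] 0.0096 tilt [-179.4    0.2  102.8] f,up 0.0891 0.0287 r 0.0936 lid 0.26
```

Lid at about 0.26 rad with modest forces, so I go on.

Emit:
jog_arm --commands '[0,0,0,0,2,-5.2,0,0,0,0,0,2.5,-5,0,0,0,0,0,2.5,-5,0,0,0,0,0,3,-4.7,0,0,0,0,0,3,-4.5,0]'

```text
time_s: 19.6
position: [0.6329, 0.2419, 0.415]
ee_rot: [-179.1, 0.2, 102.8]
wrist_force: [-12.5, -2.4, -5.4]
width: 0.0096
finger_force: 58.3
```

```bash
python3 lid.py
```

```text
19.6 [-16.1  38.1 -12.8  74.8   8.4  68.9 -16.5] [-12.5  -2.4  -5.4] [-0.69  3.1   0.1 ] 0.0096 tilt [-179.1    0.2  102.8] f,up 0.078 0.0535 r 0.0946 lid 0.5499999999999999
```

Emit:
jog_arm --commands '[0,0,0,0,3.5,-4.3,0,0,0,0,0,4,-4.1,0,0,0,0,0,4,-3.9,0,0,0,0,0,4,-3.6,0,0,0,0,0,4.5,-3.4,0]'

```text
time_s: 20.1
position: [0.6514, 0.2463, 0.4372]
ee_rot: [-179.0, 0.2, 102.9]
wrist_force: [-19.1, -5.5, 5.1]
width: 0.0099
finger_force: 58.4
```

```bash
python3 lid.py
```

```text
20.1 [-16.2  39.2 -12.7  69.    8.3  73.7 -15.8] [-19.1  -5.5   5.1] [-1.25  4.38  0.08] 0.0099 tilt [-179.     0.2  102.9] f,up 0.0592 0.0757 r 0.0961 lid 0.856
```

Emit:
jog_arm --commands '[0.03,0,0,0,9,-2.5,0,0.03,0,0,0,9,-2.2,0,0.03,0,0,0,9,-1.6,0,0.03,0,0,0,9,-1,0,0.03,0,0,0,9,-0.5,0]'

```text
time_s: 20.6
position: [0.6942, 0.2561, 0.4473]
ee_rot: [-170.1, 0.2, 102.9]
wrist_force: [-33.6, -9.7, 14.2]
width: 0.0095
finger_force: 60.0
```

```bash
python3 lid.py
```

```text
20.6 [-16.8  46.3 -12.6  53.2   6.9  91.  -13.9] [-33.6  -9.7  14.2] [-2.19  7.23  0.17] 0.0095 tilt [-170.1    0.2  102.9] f,up 0.0394 0.0881 r 0.0965 lid 1.1
```

Emit:
jog_arm --commands '[0,0,0,0,1,-2,0,0,0,0,0,1,-1,0,0,0,0,0,1,-1,0,0,0,0,0,0,0,0,0,0,0,0,0,0,0]'

```text
time_s: 21.1
position: [0.6958, 0.2568, 0.4471]
ee_rot: [-169.4, 0.3, 103.0]
wrist_force: [-34.5, -10.5, 8.4]
width: 0.0098
finger_force: 59.1
```

```bash
python3 lid.py
```

```text
21.1 [-16.9  46.7 -12.5  52.4   6.9  92.  -13.8] [-34.5 -10.5   8.4] [-2.16  7.16  0.11] 0.0098 tilt [-169.4    0.3  103. ] f,up 0.0393 0.0882 r 0.0965 lid 1.101
```

The handle did not move under a further 3 mm push, so the lid is at its stop. I ease off, release and withdraw.

Emit:
jog_arm --commands '[0,0,0,0,-2,0,0,0,0,0,0,-1,0,0,0,0,0,0,0,0,35,0,0,0,0,0,0,35,0,0,0,0,0,0,35]'

```text
time_s: 21.6
position: [0.7007, 0.2567, 0.4478]
ee_rot: [-171.7, 0.1, 102.7]
wrist_force: [-2.9, -1.3, 0.5]
width: 0.035
finger_force: 2.0
```

```bash
python3 lid.py
```

```text
21.6 [-16.8  46.6 -12.4  52.4   7.2  89.8 -13.9] [-2.9 -1.3  0.5] [-0.09  0.7  -0.02] 0.035 tilt [-1.717e+02  1.000e-01  1.027e+02] f,up 0.0284 0.0879 r 0.0924 lid 1.208
```

Emit:
jog_arm --commands '[0,0,0,0,-5,0,35,0,0,0,0,-5,0,35,0,0,0,0,0,0,35,0,0,0,0,0,-10,35,0,0,0,0,0,-20,35]'

```text
time_s: 22.1
position: [0.6955, 0.2554, 0.4768]
ee_rot: [-171.5, 0.1, 102.7]
wrist_force: [-0.2, 0.0, -0.1]
width: 0.035
finger_force: 0.0
```

Emit:
jog_arm --commands '[0,0,0,0,0,-30,35,0,0,0,0,0,-30,35,0,0,0,0,-40,-20,35,0,0,0,0,-40,0,35,0,0,0,0,-40,0,35]'

```text
time_s: 22.6
position: [0.59, 0.2319, 0.5755]
ee_rot: [-171.8, 0.0, 102.7]
wrist_force: [0.8, 0.3, 1.3]
width: 0.0349
finger_force: 0.0
```

Emit:
jog_arm --commands '[0,0,0,-40,-10,0,35,0,0,0,-40,-10,0,35,0,0,0,-40,-10,0,35,0,0,0,-40,-10,0,35,0,0,0,-40,-10,0,35]'

```text
time_s: 23.1
position: [0.5865, 0.0244, 0.583]
ee_rot: [-171.8, 0.1, 102.7]
wrist_force: [0.8, -0.5, -0.3]
width: 0.0351
finger_force: 0.0
```

```bash
python3 lid.py; python3 - <<'E'
from tgt import *
import cv2
a=cv2.resize(snapshot("side")[120:330,180:355,::-1],(400,480),interpolation=cv2.INTER_CUBIC)
b=cv2.resize(snapshot("top")[120:295,170:316,::-1],(400,480),interpolation=cv2.INTER_CUBIC)
# predicted bolt tip for swing 1.25, handle elbows for lid 1.1
th=1.25;bt=P+.1*(np.cos(th)*u-np.sin(th)*lx);
def lidrot(v):
    r=v-G;a,c=r@lx,r@u;t=1.1;return G+(a*np.cos(t)+c*np.sin(t))*lx+(-a*np.sin(t)+c*np.cos(t))*u+(r@ey)*ey
for X in(bt,P,lidrot(H+.036*ey),lidrot(H-.036*ey)):
    q=proj("side",W(p,X));cv2.circle(a,(int((q[0]-180+.5)*400/175),int((q[1]-120+.5)*480/210)),3,(0,0,255),1)
    q=proj("top",W(p,X));cv2.circle(b,(int((q[0]-170+.5)*400/146),int((q[1]-120+.5)*480/175)),3,(0,0,255),1)
cv2.imwrite("pics/end.png",np.hstack([a,b]))
E
```

```text
23.1 [  1.9  25.7 -11.6  70.5   5.7  92.6   3.6] [ 0.8 -0.5 -0.3] [ 0.07 -0.14 -0.01] 0.0351 tilt [-1.718e+02  1.000e-01  1.027e+02] f,up 0.1916 0.2231 r 0.2941 lid 0.8099999999999999
```

View pics/end.png

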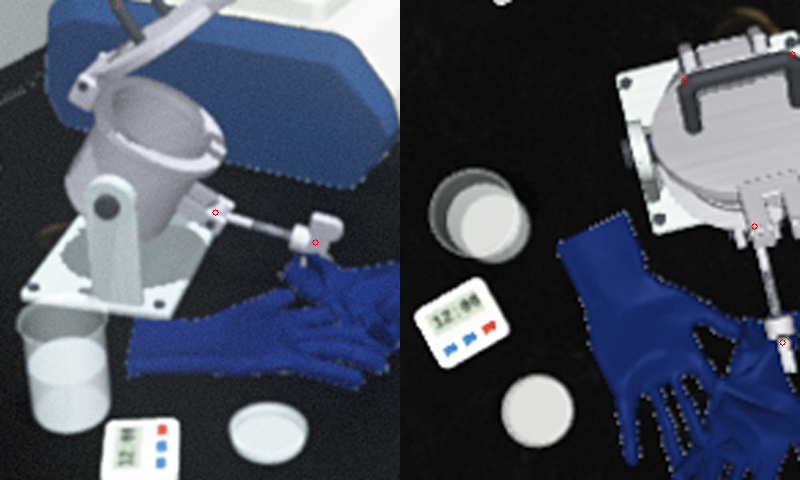

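The final picture shows the lid standing open. Its handle elbows at (684,80) and (792,55) coincide with the markers predicted for the 1.1 rad stop. The bolt end lies on its marker for the 1.25 rad stop at (315,242), and the beaker, timer and dish are in place.

```bash
python3 -c "
from plant import *
print(sign_off())"
```

```text
the job is handed in; nothing more can be done
None
```

The vessel is open and the job is handed in: the wing nut is unscrewed about 3.2 rad, the eyebolt is folded down to its stop, and the lid stands open at its stop. The gripper is clear of everything, and in the last picture the beaker, dish and timer had not visibly moved. The tape roll was outside that crop, but the arm never went near it.

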